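# Preset the saw-chain link counter to 72

## Task

Get the chain counter on the bench ready to measure off a loop of 72 links: seen from the robot's side, turn the left thumbwheel to 7 and the right one to 2, each digit squarely in line with the index marks. Then press the round load button beside them fully down to take the number over and let it go. Leave the tools and parts lying around the counter where they are.

Things in the scene. Friction and masses are not known exactly. Their poses are not given: they have to be found in the camera images.
- counter: fixed grey metal box, 120 (x) x 200 (y) x 72 mm high, foot plate 130 x 210 mm; origin: centre of its underside; x away from the robot (dark blank display at -x), y left seen from the robot, z up. On top, left to right: tens wheel, units wheel, load button; index posts (12 mm in x, to 98 mm above the bench) 3 mm beside each wheel. Steel sprocket, unused, on the left end, to y = 118 mm.
- tens_wheel (a joint): left wheel, black, 24 mm wide, axle level along the counter's y. White digits 0-9 every 0.6283 rad on a drum of radius 26 mm, upright seen from the robot's side; the digit set is the topmost, in line with the posts' white lines. Value in rad = digit x 0.6283; hard stops at 0 (digit 0) and 5.655 (digit 9). Rolling the top towards the counter's +x raises the value and the digit.
- units_wheel (a joint): right wheel, 50 mm right of the tens wheel, the same in all: sizes, digits, bars, directions, meaning of the value. Both wheels turn smoothly without clicks, need about 0.08 N m (2 N at a bar) and stay where they are left; they may start between two digits.
- tens_wheel_axle (a point): centre of the left wheel on its axle, 70 mm above the bench, axes as the counter's (not turning). Five grey finger bars cross each wheel, midway between 0|1, 2|3, 4|5, 6|7 and 8|9: round, 8 mm thick, parallel to the axle, centres 40 mm from it (outermost 44 mm), on 5 mm webs. At joint value v bar k (0..4) stands v - (2k + 0.5) x 0.6283 rad from straight up, positive towards the counter's +x.
- units_wheel_axle (a point): centre of the right wheel on its axle, 70 mm above the bench; axes as the counter's (not turning); finger bars as on the left wheel
- load_button (a joint): round black push button in a dark steel housing on the counter's top, to the right of the wheels, 32 mm across; value in m, 0 = up, 0.006 = fully down; a spring returns it, fully down takes about 5 N
- load_button_top (a point): centre of the button's top face (moves with it); pressed straight down
- screwdriver: bystander: screwdriver, 200 mm, lying on the bench beyond the counter; origin under its middle
- flywheel: bystander: aluminium engine flywheel, 90 mm across, 28 mm high; origin under its centre
- tub: bystander: open white plastic tub 200 x 220 x 110 mm; origin under its centre
- spanner: bystander: spanner, 180 mm, lying on the bench; origin under its middle

How it is judged:
By the outcome, as a careful person would: the job done as asked, in the order asked, and still so for the second after the job is handed in, with the robot touching nothing.
It also fails if it takes over 67 s, if anything falls off the work surface, if the arm or the gripper's body presses on something with over 40 N, if the wrist force passes 120 N, or if a joint passes its speed limit or range.

## Robot

A 6-joint arm with a two-finger parallel gripper is mounted at the origin on the work surface. World frame = base frame: x ahead of the robot, y to its left, z up, the work surface at z = 0. Lengths are in mm, angles in rad, forces in N, time in s.
With the tool pointing down it reaches from about 275 to 1000 mm from the base axis. Payload 8.4 kg.
Tool frame: the origin (TCP) lies on the centre line of the jaws, within the pads' length; the fingertips stand 17 mm ahead of it and the grasp point (between the pads) lies 2 mm behind it; z points along the fingers, y is the line along which they close (so a half turn about z gives the same grasp; the last joint's range is limited). The gripper opens to 85 mm and grips with 20 to 120 N. Pads are 22 mm wide; open, the fingers measure 114 mm over their backs; the gripper's body (76 mm by 85 mm) begins 54 mm behind the grasp point. The pads swing forward as they close: fully open they stand 13 mm farther back than shut.
Start: joints at [-1.198, 0.353, 1.633, -0, 1.155, -0.002], TCP at [228.803, -581.616, 248.281] pointing down, gripper open.
Joint ranges: [-2.63, 2.63], [-0.92, 2.1], [0.06, 2.66], [-1.3, 4.44], [0, 2.69], [-3.02, 3.02]. Speed limits (rad/s): [2.22, 2.22, 2.79, 3.14, 3.14, 3.14].

## Interface

Orientations are given as [roll, pitch, yaw] about the fixed x, y, z axes, in that order (R = Rz(yaw) Ry(pitch) Rx(roll)).
In Python, from rig import r, eyes gives the robot as it stands. The module is installed in compiled form; this text tells all that it offers.
- The arm moves only by the shell command python3 -m inch 'ROWS' [FORCE]. ROWS is JSON, a list of rows, each a list of 7 numbers: the shift along the tool's x, y, z in m, then the turn, a rotation vector about the tool's x, y, z in degrees, then the closure, from -1 (fully open) to 1 (shut). In form: [[x, y, z, rx, ry, rz, gripper], ...]. A call has 1 to 8 rows; each row shifts and turns the commanded pose from where the row before left it, along the tool's axes as they then stand; what a row does not reach is not made up. A row lasts 1/10 s, in which the tool goes at most 50 mm and 8.59 degrees, less where a joint would pass 70% of its speed; a pose out of reach is approached as far as the arm can. A call with a gripper value outside its range is refused whole. The fingers move at their own pace and stop on an object; FORCE is the grip in N (left out, the last holds). Time passes only in rows, so rows that do not move let the fingers close. It gives the time, the measured TCP pose, the force, the opening and the grip force at its end, in the units of the state.
- r.sense(): the state, without advancing time (a new reading comes with each control period).
- eyes.grab_frame(name): name is "scene" or "top" or "wrist"; returns a dict with "img" (400x640x3 uint8, blue, green, red), "fx", "fy", "cx", "cy" (pixels), "D" ([k1, k2, p1, p2, k3] as OpenCV has them; the pictures are not rectified), "R" (3x3) and "t" (3): a world point X has camera coordinates R X + t; the wrist camera has in their place "hand_eye" (4x4, takes a point from camera to tool coordinates, whose origin is the TCP and whose axes are the flange's). Camera axes: x right, y down, z forward; pixel columns grow to the right and rows downward; lengths in mm; the calibration is good to about 2 mm. A picture is of the moment at which its call begins: read the wrist's pose just before it. There is no depth.
- r.sign_off(): hands the job in; it is judged then, once.
The state is a dict: "clock": time; "qpos": joint angles; "qvel": joint speeds; "joint_efforts": joint torques, N m; "eef_pos": TCP position; "tcp_rot": TCP orientation; "contact_force": force on the tool from outside, world axes, zero at the start; "wrist_torque": the same for the moment, N m; "opening": opening from 0.0 (shut) to 1.0 (fully open); "grasp_force": force on a finger pad.
Only numpy, scipy, OpenCV 4.12 (cv2) and the standard library are available. Lean on these libraries where they do the work, as an engineer would, in place of code of your own. Each camera call takes 0.05 s, during which the arm holds its last target. There are 200 camera calls.

## Working session

There is one attempt and no reset: what is moved stays moved. The work goes in short steps, Python scripts to look and compute and a shell command to move; the robot and the scene stay as the last step left them, time stands still between calls to the robot, and variables do not carry over. Pictures are saved under pics/ and viewed, at most 10 in all, crops included, and the job is handed in when it is done.

```bash
mkdir -p pics; python3 - <<'E'
from rig import r,eyes
import cv2
s=r.sense();print(s)
a=eyes.grab_frame("scene");b=eyes.grab_frame("top")
for n,f in(("scene",a),("top",b)):
    cv2.imwrite(f"pics/{n}1.png",f["img"]);print(n,{k:v for k,v in f.items() if k!="img"})
E
```

```text
{'clock': 0.0, 'qpos': array([-1.19837768e+00,  3.53672459e-01,  1.63410590e+00,  1.65273890e-05,
        1.15519283e+00, -2.40761346e-03]), 'qvel': array([-0.00081043, -0.00193609, -0.00049807, -0.00091941,  0.0002903 ,
       -0.00106581]), 'joint_efforts': array([-4.66034253e-04, -6.05245256e+01, -3.42071700e+01,  2.68097519e-04,
        9.32007737e-03, -6.15870661e-06]), 'eef_pos': array([ 228.66115966, -581.2017939 ,  247.55855661]), 'tcp_rot': array([-3.14021415e+00, -1.84301874e-05,  3.74819561e-01]), 'contact_force': array([-0.07804666,  0.75220157, -0.58931961]), 'wrist_torque': array([-0.01194659, -0.00916456, -0.03080327]), 'grasp_force': 0.0, 'opening': 1.000671015513776}
scene {'fx': 434.19606605504805, 'fy': 434.19606605504805, 'cx': 324.69401356879456, 'cy': 193.6363468597024, 'D': array([-0.0395856,  0.       ,  0.       ,  0.       ,  0.       ]), 'R': array([[-0.75606994,  0.65449024, -0.00087515],
       [ 0.53088014,  0.61249187, -0.58567909],
       [-0.38278522, -0.44327895, -0.81054256]]), 't': array([ 436.53312646, -246.71750797, 1507.80718286])}
top {'fx': 421.2298261934245, 'fy': 421.2298261934245, 'cx': 314.53845605858885, 'cy': 202.46831518045445, 'D': array([-0.09165302,  0.        ,  0.        ,  0.        ,  0.        ]), 'R': array([[-0.02009788, -0.99974504, -0.01029242],
       [-0.99915804,  0.02045223, -0.03556558],
       [ 0.03576701,  0.00956896, -0.99931434]]), 't': array([-1.12539838e+00,  5.59839742e+02,  1.47277983e+03])}
```

View pics/scene1.png

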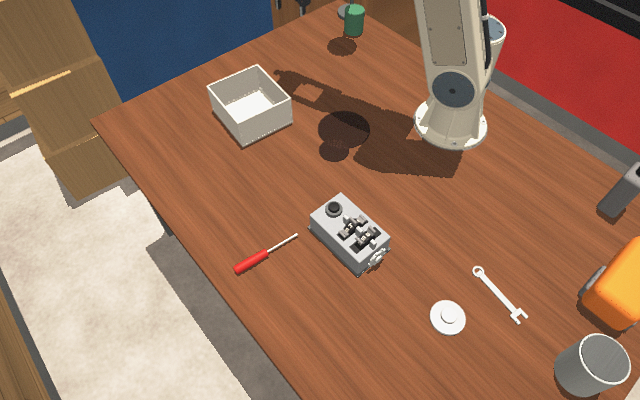

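View pics/top1.png

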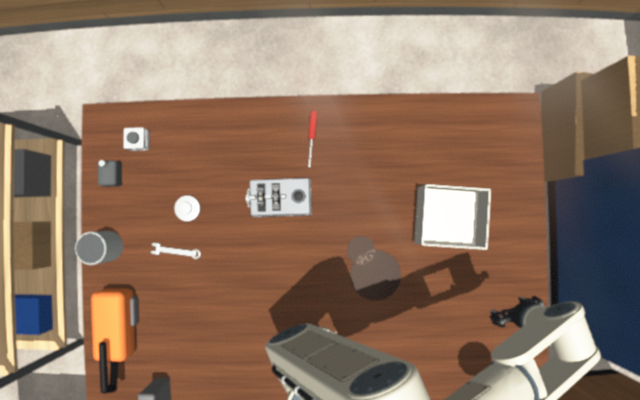

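The counter is at about (281,197) in the top view, with the button at (298,196) and the wheels at (262,197) and (276,197). The sprocket is on its left, the spanner and flywheel lie to the left, the screwdriver beyond, and the tub to the right.

```bash
cat > h.py <<'E'
import numpy as np,cv2
from scipy.spatial.transform import Rotation as Ro
def K(f): return np.array([[f["fx"],0,f["cx"]],[0,f["fy"],f["cy"]],[0,0,1.]])
def pose(f,s=None):
    "R,t world->cam"
    if "R" in f: return np.array(f["R"]),np.array(f["t"])
    T=np.eye(4);T[:3,:3]=Ro.from_euler("xyz",s["tcp_rot"]).as_matrix();T[:3,3]=s["eef_pos"]
    M=np.linalg.inv(T@f["hand_eye"]);return M[:3,:3],M[:3,3]
def ray(f,px,s=None):
    R,t=pose(f,s);u=cv2.undistortPoints(np.array(px,float).reshape(-1,1,2),K(f),f["D"]).reshape(-1,2)
    return -R.T@t,np.c_[u,np.ones(len(u))]@R
def plane(f,px,z,s=None):
    c,d=ray(f,px,s);return c+d*((z-c[2])/d[:,2])[:,None]
def proj(f,X,s=None):
    R,t=pose(f,s);return cv2.projectPoints(np.array(X,float).reshape(-1,3),cv2.Rodrigues(R)[0],t,K(f),f["D"])[0].reshape(-1,2)
E
python3 - <<'E'
from h import *
from rig import eyes
b=eyes.grab_frame("top");im=b["img"]
hsv=cv2.cvtColor(im,cv2.COLOR_BGR2HSV)
m=np.zeros(im.shape[:2],np.uint8);m[165:230,235:325]=((hsv[165:230,235:325,1]<70)*255)
m=cv2.morphologyEx(m,cv2.MORPH_CLOSE,np.ones((9,9)))
m2=cv2.morphologyEx(m,cv2.MORPH_OPEN,np.ones((19,19)))
c=max(cv2.findContours(m2,0,2)[0],key=cv2.contourArea);rc=cv2.minAreaRect(c);print(rc)
P=plane(b,cv2.boxPoints(rc),72);print(P.round());print(P.mean(0));print([np.linalg.norm(P[i]-P[i-1]).round(1) for i in range(4)])
print(plane(b,[[298,196],[276,197],[262,197]],90).round())
cv2.imwrite("pics/c.png",cv2.resize(im[165:230,235:325],None,fx=7,fy=7,interpolation=cv2.INTER_CUBIC))
E
```

```text
((279.3788757324219, 197.003662109375), (37.770538330078125, 63.27397918701172), 88.26429748535156)
[[642. 214.  72.]
 [643.  -1.  72.]
 [516.  -2.  72.]
 [513. 212.  72.]]
[578.5115777  105.63376055  72.        ]
[np.float64(128.1), np.float64(214.8), np.float64(127.7), np.float64(214.0)]
[[580.  41.  90.]
 [578. 115.  90.]
 [579. 162.  90.]]
```

```bash
python3 -m inch '[[0,0,-0.02,0,0,-8.56,1],[0,0,-0.02,0,0,-8.56,1],[0,0,-0.02,0,0,-8.56,1],[0,0,-0.02,0,0,-8.56,1],[0,0,-0.02,0,0,-8.56,1],[0,0,-0.02,0,0,-8.56,1],[0,0,-0.02,0,0,-8.56,1],[0,0,-0.02,0,0,-8.56,1]]'
python3 -m inch '[[0.043,0.015,0,0,0,0,1],[0.043,0.015,0,0,0,0,1],[0.043,0.015,0,0,0,0,1],[0.043,0.015,0,0,0,0,1],[0.043,0.015,0,0,0,0,1],[0.043,0.015,0,0,0,0,1],[0.043,0.015,0,0,0,0,1],[0.043,0.015,0,0,0,0,1]]'
python3 -m inch '[[0.043,0.015,0,0,0,0,1],[0.043,0.015,0,0,0,0,1],[0.043,0.015,0,0,0,0,1],[0.043,0.015,0,0,0,0,1],[0.043,0.015,0,0,0,0,1],[0.043,0.015,0,0,0,0,1],[0.043,0.015,0,0,0,0,1],[0.043,0.015,0,0,0,0,1]]'
python3 - <<'E'
from rig import r,eyes
import cv2
s=r.sense();f=eyes.grab_frame("wrist");print(s["eef_pos"],s["tcp_rot"],f["hand_eye"],f["fx"],f["D"],s["opening"],s["qpos"])
from h import *
print(proj(f,[[578,105,0],[578,137,110],[578,45,80]],s))
E
```

```text
clock: 0.95
eef_pos: [228.7, -581.4, 408.8]
tcp_rot: [-3.141, -0.001, 1.576]
contact_force: [-0.1, 0.4, 0.1]
opening: -0.001
grasp_force: 0.0
clock: 1.75
eef_pos: [349.1, -235.9, 408.2]
tcp_rot: [3.141, 0.0, 1.57]
contact_force: [1.3, -0.8, 0.6]
opening: 0.001
grasp_force: 0.0
clock: 2.55
eef_pos: [469.4, 108.2, 408.3]
tcp_rot: [3.141, 0.0, 1.57]
contact_force: [0.8, -0.4, -0.9]
opening: -0.003
grasp_force: 0.0
[469.42313565 108.16307887 408.25643374] [3.14144401e+00 1.54360993e-04 1.57036386e+00] [[ 6.25467027e-05 -9.52396597e-01 -3.04861801e-01  7.82916477e+01]
 [ 9.99999905e-01  1.91157932e-04 -3.92018503e-04  2.14224797e-01]
 [ 4.31633840e-04 -3.04861747e-01  9.52396519e-01 -1.25675970e+02]
 [ 0.00000000e+00  0.00000000e+00  0.00000000e+00  1.00000000e+00]] 315.52232636637956 [-0.01602911  0.          0.          0.          0.        ] -0.003013689191686479 [ 2.23474668e-01  1.25520895e-03  1.71211695e+00 -1.85397097e-04
  1.42810983e+00  2.23933474e-01]
[[387.06017311 145.37714782]
 [404.51794818 133.9460549 ]
 [394.88735293 193.29972485]]
```

```bash
python3 - <<'E'
from rig import r,eyes
import cv2
f=eyes.grab_frame("wrist")
cv2.imwrite("pics/w1.png",f["img"])
cv2.imwrite("pics/w1c.png",cv2.rotate(cv2.resize(f["img"][60:240,290:490],None,fx=4,fy=4,interpolation=cv2.INTER_CUBIC)[:, :],cv2.ROTATE_90_COUNTERCLOCKWISE)[:,120:])
E
```

```text
(no output)
```

View pics/w1.png

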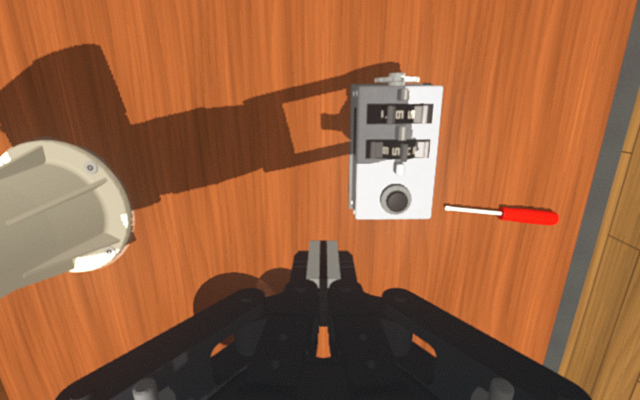

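The wrist view shows the counter near upright. The tens wheel is at (400,114), the units wheel at (398,150) and the button at (396,201). I'll go closer.

```bash
python3 -m inch '[[0.0075,0.026,0.0275,0,0,0,1],[0.0075,0.026,0.0275,0,0,0,1],[0.0075,0.026,0.0275,0,0,0,1],[0.0075,0.026,0.0275,0,0,0,1],[0,0,0,0,0,0,1],[0,0,0,0,0,0,1]]'
python3 - <<'E'
from rig import r,eyes
import cv2,pickle
from h import *
s=r.sense();f=eyes.grab_frame("wrist");pickle.dump((s,f),open("v2.pkl","wb"))
p=proj(f,[[578,136,100]],s)[0].astype(int);print(p)
y0,x0=max(p[1]-90,0),max(p[0]-95,0)
c=f["img"][y0:y0+195,x0:x0+190];print(x0,y0,c.shape)
cv2.imwrite("pics/w2.png",cv2.resize(c,None,fx=3,fy=3,interpolation=cv2.INTER_CUBIC))
E
```

```text
clock: 3.25
eef_pos: [572.9, 135.5, 297.4]
tcp_rot: [-3.139, 0.001, 1.57]
contact_force: [0.3, 0.2, -0.6]
opening: 0.002
grasp_force: 0.0
[328 172]
233 82 (195, 190, 3)
```

View pics/w2.png

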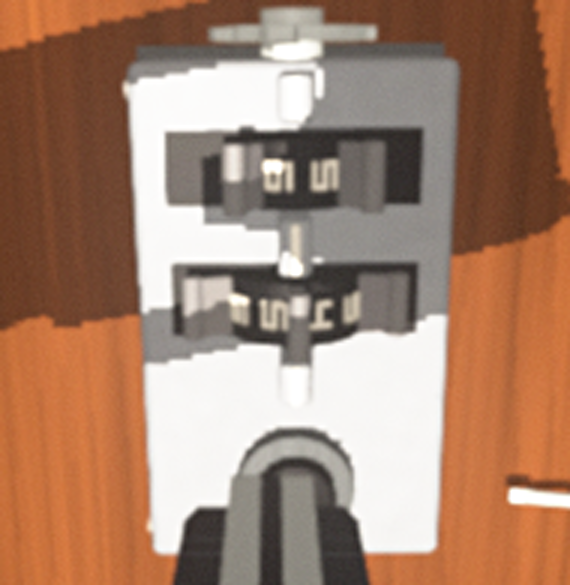

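```bash
python3 - <<'E'
from h import *
import pickle
s,f=pickle.load(open("v2.pkl","rb"))
P=lambda l,z:plane(f,np.array(l)/3+[233-1/3,82-1/3],z,s).round(1)
c=P([[130,60],[458,60],[438,550],[155,550]],72);print(c,c.mean(0),[np.linalg.norm(c[i]-c[i-1]) for i in range(4)])
print("posts",P([[295,95],[294,250],[294,385]],98))
print("bars tens L,R",P([[237,180],[362,180]],102.4))
print("bar units top",P([[299,320]],110), P([[205,300],[385,300]],82))
print("button",P([[297,480]],90))
E
```

```text
[[522.3 206.9  72. ]
 [639.  206.8  72. ]
 [642.3   9.8  72. ]
 [523.6   9.8  72. ]] [581.8   108.325  72.   ] [np.float64(197.10428711725172), np.float64(116.70004284489363), np.float64(197.02763765522846), np.float64(118.69999999999993)]
posts [[580.5 196.1  98. ]
 [580.6 143.5  98. ]
 [580.9  93.2  98. ]]
bars tens L,R [[561.1 168.5 102.4]
 [603.2 168.5 102.4]]
bar units top [[582.2 121.5 110. ]] [[547.8 121.1  82. ]
 [615.  121.1  82. ]]
button [[582.5  51.   90. ]]
```

The view reads between 5 and 6 on the tens wheel (bars at crop x 237 and 362) and between 4 and 5 on the units wheel (bar at the top, crop x 299). Posts are at crop x≈295, which puts the axle at x≈581, with wheels at y≈168.5 and 118.5. I'll grip the 6|7 bar and carry it round the arc.

```bash
python3 -m inch '[[0.00825,-0.01135,0.0337,0,0,0,0.4],[0.00825,-0.01135,0.0337,0,0,0,0.4],[0.00825,-0.01135,0.0337,0,0,0,0.4],[0.00825,-0.01135,0.0337,0,0,0,0.4],[0,0,0,-7.5,0,0,0.4],[0,0,0,-7.5,0,0,0.4],[0,0,0,-7.5,0,0,0.4],[0,0,0,-7.5,0,0,0.4]]' 30
python3 -m inch '[[0,0,0,0,0,0,0.4],[0,0,0,0,0,0,0.4]]'
python3 - <<'E'
from rig import r,eyes
import cv2
from h import *
s=r.sense();f=eyes.grab_frame("wrist");print(s["qpos"])
c=f["img"][40:330,180:470]
A=np.array([581,168.5,70]);print(s["eef_pos"]-A, np.degrees(s["tcp_rot"]), proj(f,[A+[0,0,44],A+[-22.4,0,33]],s))
cv2.imwrite("pics/w3.png",cv2.resize(c,None,fx=2,fy=2,interpolation=cv2.INTER_CUBIC))
E
```

```text
clock: 4.1
eef_pos: [528.4, 165.3, 165.1]
tcp_rot: [2.664, 0.008, 1.563]
contact_force: [-0.1, -1.9, 0.2]
opening: 0.301
grasp_force: 0.0
clock: 4.3
eef_pos: [530.0, 165.5, 164.8]
tcp_rot: [2.67, 0.01, 1.563]
contact_force: [0.2, 0.1, 0.9]
opening: 0.296
grasp_force: 0.0
[ 0.41434418  0.20466038  2.16605609 -0.53864731  0.38923245  0.88179065]
[-51.00395922  -3.02872058  94.84831711] [152.95642669   0.58512171  89.54185358] [[356.54613034 213.57940682]
 [318.59222743 213.86032223]]
```

View pics/w3.png

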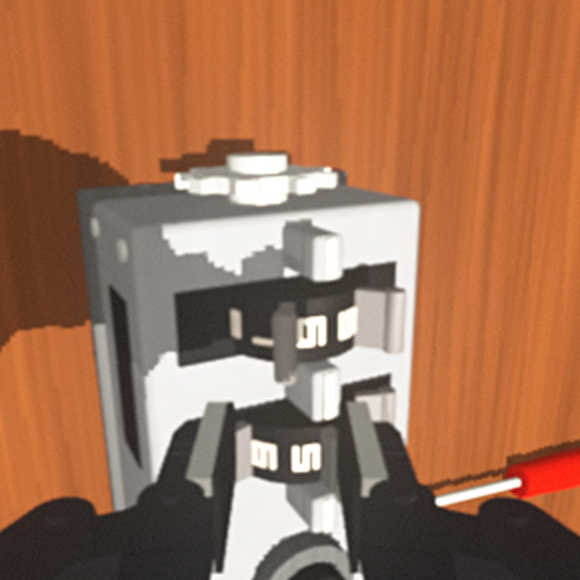

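The view shows the tens wheel's 6|7 bar at about (285,340) in the crop, between 7 and 6. The fingers are open and line up with the wheel. The pose fell slightly short, so I'll correct it and go in.

```bash
python3 -m inch '[[0,0,0,-3,0,-0.46,0.4],[0.0015,-0.0016,0.01,0,0,0,0.4],[0.0015,-0.0016,0.01,0,0,0,0.4],[0,0,0.01,0,0,0,0.4],[0,0,0,0,0,0,0.4]]' 30
python3 - <<'E'
from rig import r,eyes
from h import *
s=r.sense();d=s["eef_pos"]-[581,168.5,70];R=Ro.from_euler("xyz",s["tcp_rot"]).as_matrix()
print(d,np.degrees(s["tcp_rot"]),"tool coords of axle",R.T@-d)
E
```

```text
clock: 4.85
eef_pos: [543.3, 167.5, 135.6]
tcp_rot: [2.618, 0.015, 1.567]
contact_force: [0.3, -0.3, 0.3]
opening: 0.299
grasp_force: 0.0
[-37.65702405  -1.01220444  65.59162354] [149.99964485   0.86770036  89.80993446] tool coords of axle [ 2.13028329 -0.17505751 75.60931388]
```

```bash
python3 -m inch '[[0.0015,0,0.0143,0,0,0,0.4],[0,0,0.0143,0,0,0,0.4],[0,0,0,0,0,0,0.4],[0,0,0,0,0,0,1],[0,0,0,0,0,0,1],[0,0,0,0,0,0,1],[0,0,0,0,0,0,1]]' 30
cat > st.py <<'E'
from rig import r
from h import *
import sys
s=r.sense();d=s["eef_pos"]-[581,float(sys.argv[1]),70];R=Ro.from_euler("xyz",s["tcp_rot"]).as_matrix()
print(d.round(1),np.degrees(s["tcp_rot"]).round(2),"axle in tool",(R.T@-d).round(1),"open",s["opening"]*85,s["grasp_force"],s["contact_force"].round(1),"theta bar",np.degrees(np.arctan2(d[0],d[2])),"tilt",np.degrees(np.arctan2(-R[0,2],-R[2,2])))
E
python3 st.py 168.5
```

```text
clock: 5.55
eef_pos: [556.6, 168.8, 111.6]
tcp_rot: [2.616, 0.015, 1.569]
contact_force: [1.5, -2.7, 1.0]
opening: 0.075
grasp_force: 29.5
[-24.4   0.3  41.6] [149.91   0.84  89.87] axle in tool [ 0.4  0.3 48.3] open 6.402939190962095 29.53031212091446 [ 1.5 -2.7  1. ] theta bar -30.396424996486928 tilt -30.09122163242135
```

```bash
python3 -m inch '[[0,0.00335,0.00012,4,0,0,1],[0,0.00335,0.00012,4,0,0,1],[0,0.00335,0.00012,4,0,0,1],[0,0.00335,0.00012,4,0,0,1],[0,0.00335,0.00012,4,0,0,1],[0,0.00335,0.00012,4,0,0,1],[0,0,0,0,0,0,1]]'; python3 st.py 168.5
```

```text
clock: 6.25
eef_pos: [575.6, 168.3, 117.7]
tcp_rot: [2.985, 0.019, 1.562]
contact_force: [-4.2, 14.9, 4.5]
opening: 0.071
grasp_force: 31.3
[-5.4 -0.2 47.7] [171.01   1.08  89.5 ] axle in tool [ 1.1 -2.1 48. ] open 5.9984854916698005 31.331904530525208 [-4.2 14.9  4.5] theta bar -6.472258555488929 tilt -8.981009185486014
```

```bash
python3 -m inch '[[0.001,0,0,2.5,0,-0.5,1],[0,0,0,0,0,0,1]]'; python3 st.py 168.5
```

```text
clock: 6.45
eef_pos: [575.4, 168.6, 117.8]
tcp_rot: [3.027, 0.022, 1.572]
contact_force: [-0.7, 9.2, 2.6]
opening: 0.076
grasp_force: 31.0
[-5.6  0.1 47.8] [173.43   1.24  90.05] axle in tool [ 1.   0.1 48.1] open 6.474678997569545 30.96890687942505 [-0.7  9.2  2.6] theta bar -6.703556459819885 tilt -6.5704088325450645
```

```bash
python3 -m inch '[[0.0005,0.00335,0.00012,4,0.6,0,1],[0,0.00335,0.00012,4,0.6,0,1],[0,0.00335,0.00012,4,0,0,1],[0,0,0,0,0,0,1]]'; python3 st.py 168.5
```

```text
clock: 6.85
eef_pos: [585.9, 168.6, 117.7]
tcp_rot: [-3.045, 0.001, 1.572]
contact_force: [-0.3, 5.4, 6.9]
opening: 0.075
grasp_force: 31.3
[ 4.9  0.1 47.7] [-1.7448e+02  5.0000e-02  9.0060e+01] axle in tool [-0.  -0.3 48. ] open 6.356665548737369 31.284703016281128 [-0.3  5.4  6.9] theta bar 5.889371166829006 tilt 5.520368929418377
```

12.5° more.

```bash
python3 -m inch '[[0.0005,0.0034,0.00012,4.2,0,0,1],[0,0.0034,0.00012,4.2,0,0,1],[0,0.0034,0.00012,4.1,0,0,1],[0,0,0,0,0,0,1],[0,0,0,0,0,0,1]]'; python3 st.py 168.5
```

```text
clock: 7.35
eef_pos: [595.9, 168.7, 115.6]
tcp_rot: [-2.831, 0.002, 1.572]
contact_force: [3.7, 2.2, 3.4]
opening: 0.072
grasp_force: 31.1
[14.9  0.2 45.6] [-1.6219e+02  9.0000e-02  9.0080e+01] axle in tool [-0.1 -0.2 47.9] open 6.110622693611577 31.054047346115112 [3.7 2.2 3.4] theta bar 18.1112126368383 tilt 17.814532854583398
```

```bash
python3 -m inch '[[0,0,0,0,0,0,0.4],[0,0,0,0,0,0,0.4],[0,0,-0.03,0,0,0,0.4],[0,0,-0.03,0,0,0,0.4],[0,-0.008,0,-6,0,0,0.4],[0,-0.008,0,-6,0,0,0.4],[0,-0.008,0,-6,0,0,0.4],[0,0,0,0,0,0,0.4]]'; python3 st.py 168.5
python3 - <<'E'
from rig import r,eyes
import cv2,pickle
from h import *
s=r.sense();f=eyes.grab_frame("wrist");pickle.dump((s,f),open("v4.pkl","wb"))
A=np.array([581,168.5,70]);print(proj(f,[A+[0,0,26],A+[0,-50,26]],s))
cv2.imwrite("pics/w4.png",cv2.resize(f["img"][100:360,190:450],None,fx=2.3,fy=2.3,interpolation=cv2.INTER_CUBIC))
E
```

```text
clock: 8.15
eef_pos: [585.7, 167.5, 177.1]
tcp_rot: [3.141, 0.004, 1.573]
contact_force: [-1.0, -0.6, -0.6]
opening: 0.304
grasp_force: 0.0
[  4.7  -1.  107.1] [179.98   0.26  90.14] axle in tool [  1.5  -4.8 107.1] open 25.874516495533754 0.0 [-1.  -0.6 -0.6] theta bar 2.5377410875887034 tilt -0.01929692622536619
[[315.90119401 210.37026634]
 [316.19762766 272.97267695]]
```

View pics/w4.png

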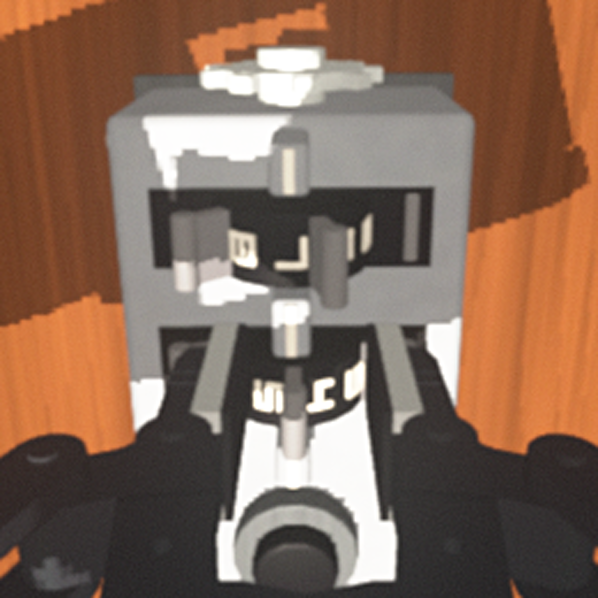

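The tens wheel now shows 7 at (290,250), in line with both posts at x≈290. The units bar 4|5 is near the top (293,420), and the button is at (297,555). Next is the units wheel.

```bash
python3 -m inch '[[-0.0243,-0.0023,0,0,0,0,0.4],[-0.0243,-0.0023,0,0,0,0,0.4],[0,0,0.0195,0,0,0,0.4],[0,0,0.0195,0,0,0,0.4],[0,0,0,0,0,0,0.4]]'; python3 st.py 119
```

```text
clock: 8.7
eef_pos: [584.1, 118.5, 135.8]
tcp_rot: [-3.137, 0.005, 1.571]
contact_force: [-0.4, 0.2, -0.3]
opening: 0.303
grasp_force: 0.0
[ 3.1 -0.5 65.8] [-179.71    0.26   90.04] axle in tool [ 0.9 -2.8 65.8] open 25.731192134116206 0.0 [-0.4  0.2 -0.3] theta bar 2.7331822202188487 tilt 0.2865998201039366
```

```bash
python3 -m inch '[[0.0005,-0.002,0.009,0,0,0,0.4],[0,0,0.009,0,0,0,0.4],[0,0,0,0,0,0,0.4],[0,0,0,0,0,0,1],[0,0,0,0,0,0,1],[0,0,0,0,0,0,1],[0,0,0,0,0,0,1]]' 30; python3 st.py 119
```

```text
clock: 9.4
eef_pos: [583.1, 119.6, 120.5]
tcp_rot: [3.141, 0.004, 1.572]
contact_force: [-1.1, 1.7, 0.1]
opening: 0.079
grasp_force: 29.4
[ 2.1  0.6 50.5] [179.96   0.21  90.08] axle in tool [-0.5 -2.1 50.5] open 6.71082316443952 29.416980743408203 [-1.1  1.7  0.1] theta bar 2.3905168227851443 tilt -0.044693408095449416
```

```bash
python3 -m inch '[[0,-0.0039,0.00052,-4,0,0,1],[0,-0.0039,0.00052,-4,0,0,1],[0,-0.0038,0.00052,-4,0,0,1],[0,-0.0038,0.00052,-4,0,0,1],[0,-0.0036,0.00052,-4,0,0,1],[0,0,0,0,0,0,1]]'; python3 st.py 119
```

```text
clock: 10.0
eef_pos: [565.0, 119.7, 117.6]
tcp_rot: [2.786, 0.003, 1.573]
contact_force: [-9.5, -3.2, 22.5]
opening: 0.075
grasp_force: 32.1
[-16.    0.7  47.6] [159.61   0.18  90.13] axle in tool [-0.6 -1.6 50.2] open 6.41565071613871 32.11759865283966 [-9.5 -3.2 22.5] theta bar -18.605367881991096 tilt -20.394398895466257
```

```bash
python3 -m inch '[[0,-0.0039,-0.0004,-4,0,0,1],[0,-0.0037,-0.0003,-4,0,0,1],[0,-0.0037,-0.0003,-4,0,0,1],[0,-0.0035,-0.0001,-4,0,0,1],[0,-0.0035,0,-4,0,0,1],[0,0,0,0,0,0,1]]'; python3 st.py 119
```

```text
clock: 10.6
eef_pos: [557.7, 114.3, 121.9]
tcp_rot: [2.571, 0.023, 1.561]
contact_force: [1.9, 3.7, -11.9]
opening: 0.065
grasp_force: 31.1
[-23.3  -4.7  51.9] [147.33   1.31  89.46] axle in tool [ 6.1 -8.4 56.2] open 5.509398263036337 31.125197410583496 [  1.9   3.7 -11.9] theta bar -24.17987018402289 tilt -32.66873049639304
```

```bash
python3 -m inch '[[0,0,0,0,0,0,0.4],[0,0,0,0,0,0,0.4],[0,0,-0.02,0,0,0,0.4],[0,0,-0.02,0,0,0,0.4],[0,0,0,0,0,0,0.4]]'; python3 st.py 119
python3 - <<'E'
from rig import r,eyes
import cv2
from h import *
s=r.sense();print(s["qpos"].round(2));f=eyes.grab_frame("wrist")
cv2.imwrite("pics/w5.png",cv2.resize(f["img"][90:370,190:470],None,fx=2.1,fy=2.1,interpolation=cv2.INTER_CUBIC))
E
```

```text
clock: 11.1
eef_pos: [537.9, 114.9, 159.0]
tcp_rot: [2.567, 0.022, 1.558]
contact_force: [0.5, 0.0, 0.4]
opening: 0.296
grasp_force: 0.0
[-43.1  -4.1  89. ] [147.08   1.25  89.28] axle in tool [  6.6 -12.2  98. ] open 25.161658701079517 0.0 [0.5 0.  0.4] theta bar -25.821721840269277 tilt -32.911846722234486
[ 0.32  0.2   2.25 -0.94  0.25  1.2 ]
```

View pics/w5.png

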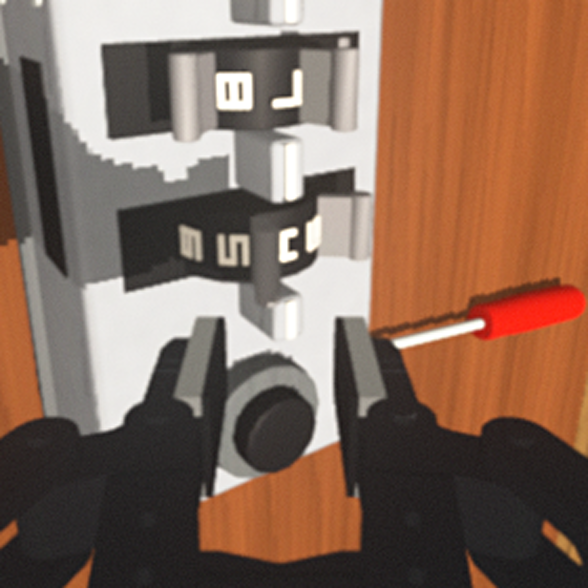

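The tens wheel still shows 7 in line with its posts. On the units wheel, bar 4|5 is at (268,235) and bar 2|3 at (360,225). The wrist gets near a singularity at tilt −33°. I'll compute the bar angles.

```bash
cat > cyl.py <<'E'
from h import *
def ang(f,s,px,rad,ax=581):
    c,d=ray(f,px,s);out=[]
    for v in d:
        o=np.array([c[0]-ax,c[2]-70]);w=v[[0,2]]
        A,B,C=w@w,2*o@w,o@o-rad**2;D=B*B-4*A*C
        if D<0: out.append((None,));continue
        k=(-B-D**.5)/2/A;p=o+k*w;out.append((np.degrees(np.arctan2(*p)).round(1),(c+k*v)[1].round(1)))
    return out
E
python3 - <<'E'
from cyl import *
from rig import r,eyes
s=r.sense();f=eyes.grab_frame("wrist")
q=lambda l:np.array(l)/2.1+[190,90]
print("k2,k1",ang(f,s,q([[268,240],[360,225]]),42))
print("digits units 5,4",ang(f,s,q([[232,250],[290,243]]),26))
print("tens 8 7",ang(f,s,q([[235,91],[288,91]]),26),"bars",ang(f,s,q([[187,97],[343,90]]),42))
print("posts",plane(f,q([[288,155],[287,312]]),98,s))
E
```

```text
k2,k1 [(np.float64(-20.4), np.float64(128.2)), (np.float64(34.8), np.float64(124.0))]
digits units 5,4 [(np.float64(-38.6), np.float64(119.0)), (np.float64(4.7), np.float64(119.4))]
tens 8 7 [(np.float64(-34.3), np.float64(168.9)), (np.float64(2.0), np.float64(168.3))] bars [(np.float64(-50.6), np.float64(169.2)), (np.float64(13.8), np.float64(169.7))]
posts [[580.70695982 149.29585651  98.        ]
 [580.73550189  96.15334603  98.        ]]
```

```bash
python3 -m inch '[[0,0,-0.025,5,0,0,0.45],[0,0,-0.025,5,0,0,0.45],[0,0,0,6,0,0,0.45],[0,0,0,6,0,0,0.45],[0,0,0,6,0,0,0.45],[0,0,0,5,0,0,0.45],[0,0,0,0,0,0,0.45]]'; python3 st.py 119
```

```text
clock: 11.9
eef_pos: [529.0, 107.1, 181.9]
tcp_rot: [3.06, 0.044, 1.541]
contact_force: [0.8, -0.8, 0.5]
opening: 0.277
grasp_force: 0.0
[-52.  -11.9 111.9] [175.33   2.52  88.27] axle in tool [ 18.4  42.4 115. ] open 23.56229358255939 0.0 [ 0.8 -0.8  0.5] theta bar -24.923910595031487 tilt -4.59544556561219
```

```bash
python3 -m inch '[[0,0,0,4.6,2.5,-1.7,0.45],[0.004,0.0427,0,0,0,0,0.45],[0.004,0.0427,0,0,0,0,0.45],[0.004,0.0427,0,0,0,0,0.45],[0,0,0,7.5,0,0,0.45],[0,0,0,7.5,0,0,0.45],[0,0,0,7.5,0,0,0.45],[0,0,0,0,0,0,0.45]]'; python3 st.py 119
```

```text
clock: 12.7
eef_pos: [654.9, 119.1, 178.0]
tcp_rot: [-2.745, 0.005, 1.572]
contact_force: [0.1, -1.0, -1.1]
opening: 0.273
grasp_force: 0.0
[7.39e+01 1.00e-01 1.08e+02] [-157.25    0.26   90.09] axle in tool [  0.5 -26.4 128.2] open 23.2045385271305 0.0 [ 0.1 -1.  -1.1] theta bar 34.38448133156418 tilt 22.748412455830064
```

```bash
python3 -m inch '[[0,0,0,7.5,0,0,0.45],[0,0,0,7.5,0,0,0.45],[0,0,0,7.5,0,0,0.45],[0,0.012,0,0,0,0,0.45],[0,0.012,0,0,0,0,0.45],[0,0,0.02,0,0,0,0.45],[0,0,0.02,0,0,0,0.45],[0,0,0,0,0,0,0.45]]'; python3 st.py 119
```

```text
clock: 13.5
eef_pos: [641.7, 120.2, 135.9]
tcp_rot: [-2.358, 0.002, 1.574]
contact_force: [-0.1, 0.4, -0.1]
opening: 0.277
grasp_force: 0.0
[60.7  1.2 65.9] [-1.3513e+02  1.0000e-01  9.0210e+01] axle in tool [-0.9  3.5 89.5] open 23.51416197017209 0.0 [-0.1  0.4 -0.1] theta bar 42.64612911444672 tilt 44.87395167414029
```

```bash
python3 -m inch '[[-0.0005,0.005,0.013,0,0,0,0.45],[0,0,0.013,0,0,0,0.45],[0,0,0.013,0,0,0,0.45],[0,0,0,0,0,0,0.45]]'; python3 st.py 119
python3 - <<'E'
from rig import r,eyes
import cv2
f=eyes.grab_frame("wrist")
cv2.imwrite("pics/w6.png",cv2.resize(f["img"][90:370,190:470],None,fx=2.1,fy=2.1,interpolation=cv2.INTER_CUBIC))
E
```

```text
clock: 13.9
eef_pos: [618.5, 119.6, 105.1]
tcp_rot: [-2.357, 0.001, 1.574]
contact_force: [0.1, 0.4, -0.9]
opening: 0.275
grasp_force: 0.0
[37.5  0.6 35.1] [-1.3505e+02  4.0000e-02  9.0210e+01] axle in tool [-0.5 -1.7 51.4] open 23.337800223108793 0.0 [ 0.1  0.4 -0.9] theta bar 46.89333221439179 tilt 44.95014016567322
```

View pics/w6.png

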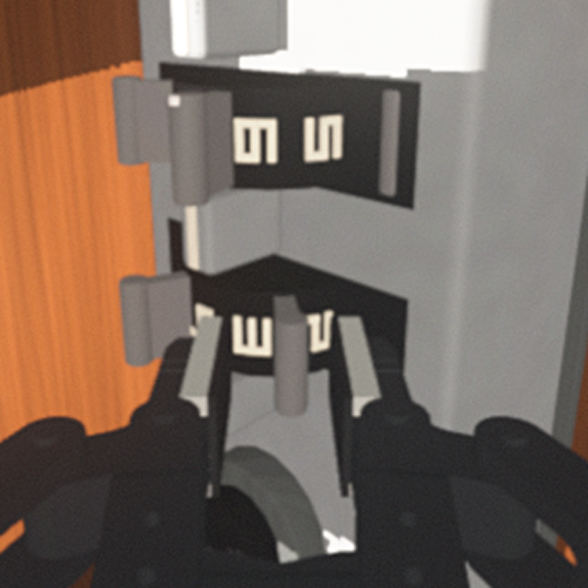

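The 2|3 bar at (290,355) stands between the open pads, with 3 on its left and 2 on its right. I'll close and carry it.

```bash
python3 -m inch '[[0,0,0.002,0,0,0,1],[0,0,0,0,0,0,1],[0,0,0,0,0,0,1],[0,0,0,0,0,0,1]]' 30; python3 st.py 119
python3 -m inch '[[0,-0.0039,0.00012,-4,0,0,1],[0,-0.0039,0.00012,-4,0,0,1],[0,-0.0037,0.00012,-4,0,0,1],[0,-0.0037,0.00012,-4,0,0,1],[0,-0.0035,0.00012,-4,0,0,1],[0,-0.0035,0.00012,-4,0,0,1],[0,0,0,0,0,0,1]]'; python3 st.py 119
```

```text
clock: 14.35
eef_pos: [618.9, 119.7, 105.0]
tcp_rot: [-2.359, -0.0, 1.574]
contact_force: [5.4, -0.7, 3.2]
opening: 0.076
grasp_force: 29.6
[37.9  0.7 35. ] [-135.18   -0.     90.19] axle in tool [-0.6 -2.2 51.5] open 6.432952722570559 29.64390903711319 [ 5.4 -0.7  3.2] theta bar 47.309959595064896 tilt 44.82391283257039
clock: 15.05
eef_pos: [599.0, 119.5, 117.8]
tcp_rot: [-2.778, 0.0, 1.575]
contact_force: [2.6, -1.1, 1.1]
opening: 0.075
grasp_force: 31.0
[18.   0.5 47.8] [-1.5918e+02  2.0000e-02  9.0230e+01] axle in tool [-0.4  0.2 51.1] open 6.406822644161123 31.028831005096436 [ 2.6 -1.1  1.1] theta bar 20.599556244297972 tilt 20.81790549914958
```

Tracking well, so 38.8° more (10 × 3.88°, y −3.46 mm each).

```bash
python3 -m inch '[[0,-0.00346,0.00012,-3.9,0,0,1],[0,-0.00346,0.00012,-3.9,0,0,1],[0,-0.00346,0.00012,-3.9,0,0,1],[0,-0.00346,0.00012,-3.9,0,0,1],[0,-0.00346,0.00012,-3.9,0,0,1],[0,-0.00346,0.00012,-3.9,0,0,1],[0,-0.00346,0.00012,-3.9,0,0,1],[0,0,0,0,0,0,1]]'; python3 st.py 119
```

```text
clock: 15.85
eef_pos: [575.6, 119.4, 120.7]
tcp_rot: [3.03, 0.001, 1.575]
contact_force: [-0.8, -1.9, 8.0]
opening: 0.071
grasp_force: 31.6
[-5.4  0.4 50.7] [1.7358e+02 3.0000e-02 9.0210e+01] axle in tool [-0.4 -0.3 51. ] open 6.047600420550438 31.575774550437927 [-0.8 -1.9  8. ] theta bar -6.10920822750004 tilt -6.421588170644337
```

```bash
python3 -m inch '[[0,-0.0034,0.0001,-3.8,0,0,1],[0,-0.0034,0.0001,-3.9,0,0,1],[0,-0.0035,0.0001,-3.9,0,0,1],[0,0,0,0,0,0,1],[0,0,0,0,0,0,1]]'; python3 st.py 119
```

```text
clock: 16.35
eef_pos: [565.9, 119.4, 118.6]
tcp_rot: [2.829, 0.001, 1.574]
contact_force: [-7.1, -2.0, 18.1]
opening: 0.07
grasp_force: 32.7
[-15.1   0.4  48.6] [1.6212e+02 6.0000e-02 9.0180e+01] axle in tool [-0.4 -0.5 50.8] open 5.92487529389958 32.67622411251068 [-7.1 -2.  18.1] theta bar -17.267492434523735 tilt -17.881701046155616
```

```bash
python3 -m inch '[[0,-0.0006,-0.001,-0.2,0,0,1],[0,0,0,0,0,0,1]]'; python3 st.py 119
python3 -m inch '[[0,0,0,0,0,0,0.4],[0,0,0,0,0,0,0.4],[0,0,-0.0275,0,0,0,0.4],[0,0,-0.0275,0,0,0,0.4],[0.007,0.011,-0.01,6,0,0,0.4],[0.007,0.011,-0.01,6,0,0,0.4],[0.007,0.011,-0.01,6,0,0,0.4],[0,0,0,0,0,0,0.4]]'
python3 -m inch '[[0.008,0,-0.02,0,0,0,1],[0.008,0,-0.02,0,0,0,1],[0.008,0,-0.02,0,0,0,1],[0,0,0,0,0,0,1],[0,0,0,0,0,0,1]]'; python3 st.py 119
python3 - <<'E'
from rig import r,eyes
import cv2,pickle
from h import *
s=r.sense();f=eyes.grab_frame("wrist");pickle.dump((s,f),open("v7.pkl","wb"))
A=np.array([581,168.5,70]);p=proj(f,[A+[0,0,26],A+[0,-50,26],A+[0,-117,20]],s);print(p)
cv2.imwrite("pics/w7.png",cv2.resize(f["img"][90:290,200:440],None,fx=2.9,fy=2.9,interpolation=cv2.INTER_CUBIC))
E
```

```text
clock: 16.55
eef_pos: [565.6, 119.3, 118.6]
tcp_rot: [2.826, 0.001, 1.574]
contact_force: [0.6, -4.2, 6.1]
opening: 0.078
grasp_force: 31.4
[-15.4   0.3  48.6] [1.6189e+02 4.0000e-02 9.0180e+01] axle in tool [-0.4 -0.4 51. ] open 6.597022848783329 31.374309360980988 [ 0.6 -4.2  6.1] theta bar -17.62858909370032 tilt -18.105904538596434
clock: 17.35
eef_pos: [576.6, 141.6, 208.1]
tcp_rot: [3.139, -0.001, 1.574]
contact_force: [0.9, 0.0, 0.2]
opening: 0.298
grasp_force: 0.0
clock: 17.85
eef_pos: [572.2, 164.3, 265.7]
tcp_rot: [3.14, 0.001, 1.575]
contact_force: [-0.3, 0.6, -0.4]
opening: -0.003
grasp_force: 0.0
[ -8.8  45.3 195.7] [1.799e+02 4.000e-02 9.022e+01] axle in tool [-45.2   8.3 195.8] open -0.2732236265559635 0.0 [-0.3  0.6 -0.4] theta bar -2.5671913903724515 tilt -0.10017249477694096
[[331.64058238 175.51065123]
 [331.02702404 223.53632824]
 [330.15580808 277.95352574]]
```

View pics/w7.png

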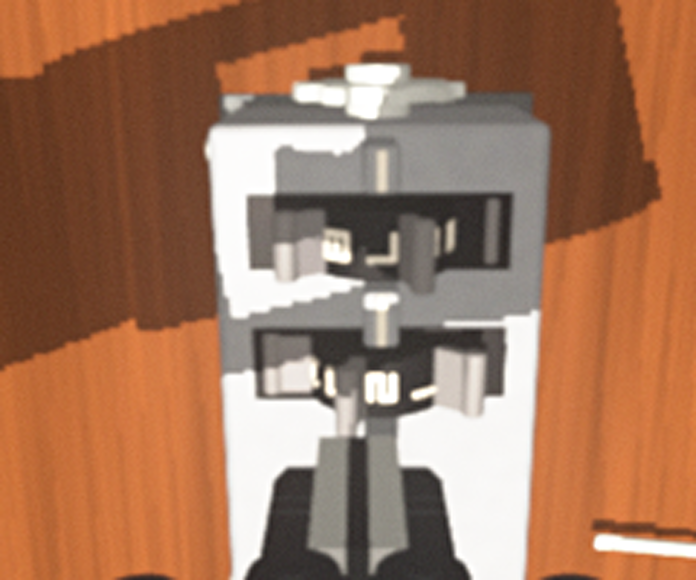

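The 7 is at (382,245) and the 2 at (383,387), with the post lines at x≈381. I'll check this numerically and locate the button from an earlier frame.

```bash
python3 - <<'E'
from cyl import *
import pickle
s,f=pickle.load(open("v7.pkl","rb"))
g=cv2.cvtColor(f["img"],cv2.COLOR_BGR2GRAY)[90:290,200:440];g=cv2.resize(g,None,fx=2.9,fy=2.9,interpolation=cv2.INTER_CUBIC)
q=lambda l:(np.array(l)+.5)/2.9-.5+[200,90]
for n,(x0,x1,y0,y1) in dict(seven=(358,398,222,270),two=(362,402,368,406),eight=(320,354,225,265),post1=(368,395,155,185),post2=(366,396,312,340)).items():
    w=g[y0:y1,x0:x1];m=(w>(int(w.max())+int(w.min()))/2);ys,xs=np.nonzero(m)
    b=[(xs.min()+xs.max())/2+x0,(ys.min()+ys.max())/2+y0];print(n,w.min(),w.max(),b,xs.min()+x0,xs.max()+x0,ys.min()+y0,ys.max()+y0,ang(f,s,[q(b)],26) if "p" not in n else plane(f,[q(b)],98,s))
# button from v4: dark cap centre
print("btn v2-w4")
s4,f4=pickle.load(open("v4.pkl","rb"))
k=f4["img"][100:360,190:450];hs=cv2.cvtColor(k,cv2.COLOR_BGR2GRAY)
print("post v4 etc",plane(f4,np.array([[290,170],[291,340]])/2.3+[190,100],98,s4))
for z in (80,85,90): print(z,plane(f4,[np.array([297,565])/2.3+[190,100]],z,s4),"ring edges",plane(f4,np.array([[235,550],[357,550]])/2.3+[190,100],z,s4))
E
```

```text
seven 40 218 [np.float64(381.0), np.float64(248.5)] 365 397 232 265 [(np.float64(-1.3), np.float64(168.6))]
two 48 255 [np.float64(381.0), np.float64(387.5)] 364 398 371 404 [(np.float64(0.0), np.float64(118.8))]
eight 48 255 [np.float64(335.5), np.float64(246.5)] 320 351 229 264 [(np.float64(-37.4), np.float64(167.9))]
post1 140 225 [np.float64(382.0), np.float64(169.5)] 377 387 155 184 [[580.38771859 195.26430059  98.        ]]
post2 131 227 [np.float64(381.0), np.float64(325.5)] 376 386 312 339 [[580.69054696 142.30448573  98.        ]]
btn v2-w4
post v4 etc [[581.28179778 195.18163305  98.        ]
 [581.36568742 140.45846906  98.        ]]
80 [[582.90229549  35.30524994  80.        ]] ring edges [[559.37571312  42.35444332  80.        ]
 [605.68538992  42.48789009  80.        ]]
85 [[582.96575831  40.04915084  85.        ]] ring edges [[559.96812796  46.93985605  85.        ]
 [605.23661668  47.07030251  85.        ]]
90 [[583.02922113  44.79305174  90.        ]] ring edges [[560.5605428   51.52526877  90.        ]
 [604.78784344  51.65271492  90.        ]]
```

```bash
python3 -m inch '[[-0.014,0.0025,0,0,0,0,1],[-0.014,0.0025,0,0,0,0,1],[-0.014,0.0025,0,0,0,0,1],[-0.012,0.0025,0,0,0,0,1],[0,0,0,0,0,0,1],[0,0,0,0,0,0,1]]'
cat > btn.py <<'E'
from h import *
from rig import r,eyes
import sys
s=r.sense();f=eyes.grab_frame("wrist")
p=proj(f,[582.5,44,88],s)[0].astype(int);g=cv2.cvtColor(f["img"],cv2.COLOR_BGR2GRAY)
x0,y0=p-35;k=f["img"][y0:y0+70,x0:x0+70]
cv2.imwrite("pics/%s.png"%sys.argv[1],cv2.resize(k,None,fx=7,fy=7,interpolation=cv2.INTER_CUBIC))
import pickle;pickle.dump((s,f,x0,y0),open(sys.argv[1]+".pkl","wb"))
m=(k.max(2)<75).astype(np.uint8)*255;m=cv2.morphologyEx(m,cv2.MORPH_OPEN,np.ones((3,3)))
for c in cv2.findContours(m,0,1)[0]:
    if cv2.contourArea(c)>150:
        e=cv2.fitEllipse(c);q=np.array(e[0])+[x0,y0];print(e,cv2.contourArea(c),q,[plane(f,[q],z,s).round(1).tolist() for z in(80,86,92)])
print(s["eef_pos"],p)
E
python3 btn.py b1
```

```text
clock: 18.5
eef_pos: [583.4, 110.0, 266.7]
tcp_rot: [3.14, -0.0, 1.573]
contact_force: [-1.0, -0.6, 0.4]
opening: -0.003
grasp_force: 0.0
((59.60353469848633, 60.244014739990234), (13.236586570739746, 22.957462310791016), 165.1797637939453) 218.0 [345.6035347  262.24401474] [[[609.4, 10.5, 80.0]], [[608.9, 13.9, 86.0]], [[608.4, 17.3, 92.0]]]
((14.074566841125488, 60.4302864074707), (13.175640106201172, 23.228113174438477), 16.66983413696289) 216.5 [300.07456684 262.43028641] [[[558.6, 10.2, 80.0]], [[559.1, 13.6, 86.0]], [[559.6, 17.1, 92.0]]]
((36.94886016845703, 57.850677490234375), (6.014830589294434, 40.26287078857422), 179.90383911132812) 154.0 [322.94886017 259.85067749] [[[584.1, 13.5, 80.0]], [[584.1, 16.8, 86.0]], [[584.1, 20.2, 92.0]]]
[583.41969743 110.01956608 266.72085366] [321 237]
```

View pics/b1.png

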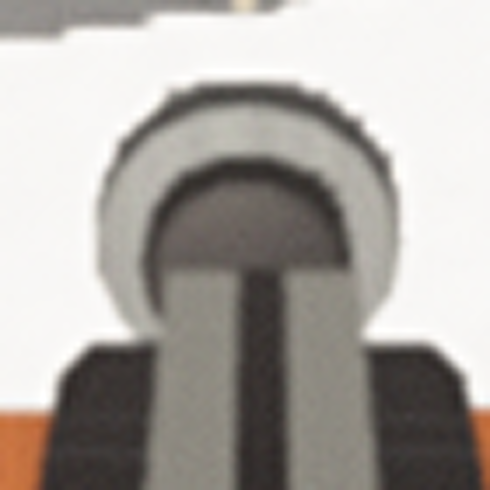

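The button cap spans x 145–352 in the crop, centred at x≈248, inside a ring of 100–400. Its near side wall is visible at rows 155–178, so it stands proud of the ring. I'll locate it with the unobstructed first wrist view and the top view.

```bash
python3 - <<'E'
from h import *
import pickle
from rig import eyes
s,f,x0,y0=pickle.load(open("b1.pkl","rb"))
s1=dict(eef_pos=np.array([469.42313565,108.16307887,408.25643374]),tcp_rot=np.array([3.14144401e+00,1.54360993e-04,1.57036386e+00]))
def cap(im,x0,x1,y0,y1,t,lo=20):
    k=cv2.resize(im[y0:y1,x0:x1],None,fx=4,fy=4,interpolation=cv2.INTER_CUBIC)
    m=(k.max(2)<t).astype(np.uint8)
    for c in cv2.findContours(m,0,1)[0]:
        if cv2.contourArea(c)>lo*16:
            e=cv2.fitEllipse(c);yield (np.array(e[0])+.5)/4-.5+[x0,y0],np.array(e[1])/4
im=cv2.imread("pics/w1.png")
for t in(60,80,100):
  for q,ax in cap(im,375,418,180,222,t): print("w1",t,q,ax,[plane(f,[q],z,s1).round(1)[0].tolist() for z in(80,88,96)])
tp=eyes.grab_frame("top")
ti=cv2.imread("pics/top1.png")
for t in(60,80,100):
  for q,ax in cap(ti,286,312,184,210,t): print("top",t,q,ax,[plane(tp,[q],z).round(1)[0].tolist() for z in(80,88,96)])
print("b1 face near edge (=+16)",[plane(f,[np.array([248,178])/7+[x0,y0]],z,s).round(1)[0].tolist() for z in(80,88,96)])
print("b1 ring near edge(z~?)",[plane(f,[np.array([248,103])/7+[x0,y0]],z,s).round(1)[0].tolist() for z in(76,80,84,88)])
E
```

```text
w1 80 [396.19425774 200.18646049] [16.85202599 18.59357262] [[580.7, 34.0, 80.0], [578.8, 36.7, 88.0], [576.8, 39.4, 96.0]]
w1 100 [396.55926895 200.80871201] [20.13446999 20.53178596] [[581.4, 33.0, 80.0], [579.4, 35.8, 88.0], [577.4, 38.5, 96.0]]
top 100 [297.85926151 195.2952919 ] [8.37110901 8.78333378] [[582.4, 42.4, 80.0], [582.0, 42.0, 88.0], [581.6, 41.6, 96.0]]
b1 face near edge (=+16) [[582.4, 52.6, 80.0], [582.4, 56.1, 88.0], [582.5, 59.6, 96.0]]
b1 ring near edge(z~?) [[582.4, 63.4, 76.0], [582.4, 65.0, 80.0], [582.4, 66.6, 84.0], [582.4, 68.1, 88.0]]
```

```bash
python3 -m inch '[[-0.0175,-0.0004,0.01,0,0,0,1],[-0.0175,-0.0004,0.01,0,0,0,1],[-0.0175,-0.0003,0.02,0,0,0,1],[-0.017,-0.0003,0.02,0,0,0,1],[0,0,0.03,0,0,0,1],[0,0,0.03,0,0,0,1],[0,0,0.02,0,0,0,1],[0,0,0,0,0,0,1]]'
python3 -m inch '[[0,0,0.004,0,0,0,1],[0,0,0,0,0,0,1],[0,0,0,0,0,0,1]]'; python3 - <<'E'
from h import *
from rig import r,eyes
import pickle
s=r.sense();f=eyes.grab_frame("wrist");pickle.dump((s,f),open("b2.pkl","wb"));print(s["eef_pos"],s["contact_force"])
E
```

```text
clock: 19.4
eef_pos: [579.7, 39.8, 123.2]
tcp_rot: [-3.137, 0.001, 1.574]
contact_force: [-0.1, 0.5, -0.3]
opening: 0.0
grasp_force: 0.0
clock: 19.7
eef_pos: [583.0, 40.9, 123.8]
tcp_rot: [3.138, 0.0, 1.574]
contact_force: [0.4, -0.5, 0.8]
opening: 0.001
grasp_force: 0.0
[583.03098716  40.94136311 123.77445065] [ 0.3581148 -0.5494974  0.8017283]
```

```bash
for i in 1 2 3; do :; done; python3 -m inch '[[0,0,0.006,0,0,0,1],[0,0,0.004,0,0,0,1],[0,0,0,0,0,0,1],[0,0,0,0,0,0,1]]'; python3 -m inch '[[0,0,0.004,0,0,0,1],[0,0,0,0,0,0,1],[0,0,0,0,0,0,1]]';python3 -m inch '[[0,0,0.002,0,0,0,1],[0,0,0,0,0,0,1],[0,0,0,0,0,0,1]]'
```

```text
clock: 20.15
eef_pos: [582.3, 41.1, 112.5]
tcp_rot: [3.14, 0.0, 1.574]
contact_force: [1.5, 0.5, 0.0]
opening: 0.002
grasp_force: 0.0
clock: 20.45
eef_pos: [582.7, 41.1, 108.9]
tcp_rot: [3.139, 0.0, 1.574]
contact_force: [0.2, 0.2, 2.5]
opening: 0.002
grasp_force: 1.3
clock: 20.75
eef_pos: [582.7, 41.1, 106.9]
tcp_rot: [3.139, 0.0, 1.574]
contact_force: [1.1, 0.4, 4.1]
opening: 0.001
grasp_force: 1.9
```

```bash
python3 -m inch '[[0,0,0.002,0,0,0,1],[0,0,0,0,0,0,1],[0,0,0,0,0,0,1]]'; python3 -m inch '[[0,0,0.002,0,0,0,1],[0,0,0,0,0,0,1],[0,0,0,0,0,0,1]]';python3 -m inch '[[0,0,0.001,0,0,0,1],[0,0,0,0,0,0,1],[0,0,0,0,0,0,1]]'
```

```text
clock: 21.05
eef_pos: [582.7, 41.1, 105.1]
tcp_rot: [3.139, 0.0, 1.574]
contact_force: [-0.3, -0.2, 6.1]
opening: 0.002
grasp_force: 3.4
clock: 21.35
eef_pos: [582.8, 41.1, 104.7]
tcp_rot: [3.139, 0.0, 1.574]
contact_force: [-5.1, 0.5, 24.4]
opening: -0.001
grasp_force: 12.4
clock: 21.65
eef_pos: [582.9, 41.1, 104.5]
tcp_rot: [3.138, 0.0, 1.574]
contact_force: [-9.7, -1.0, 33.6]
opening: 0.001
grasp_force: 16.8
```

```bash
python3 -m inch '[[0,0,-0.005,0,0,0,1],[0,0,-0.03,0,0,0,1],[0,0,-0.04,0,0,0,1],[0.02,0,-0.04,0,0,0,1],[0.03,0,-0.03,0,0,0,1],[0.03,0,-0.02,0,0,0,1],[0.03,0,0,0,0,0,1],[0,0,0,0,0,0,1]]'
python3 -m inch '[[0.0135,-0.01,0,0,0,0,1],[0,0,0,0,0,0,1],[0,0,0,0,0,0,1]]'
python3 - <<'E'
from cyl import *
from rig import r,eyes
s=r.sense();f=eyes.grab_frame("wrist");print(s["eef_pos"],s["contact_force"])
g0=cv2.cvtColor(f["img"],cv2.COLOR_BGR2GRAY)
def box(X,hx,hy):
    p=proj(f,[X],s)[0];S=4
    x0,y0=(p-[hx,hy]).round().astype(int);w=cv2.resize(g0[y0:y0+2*hy,x0:x0+2*hx],None,fx=S,fy=S,interpolation=cv2.INTER_CUBIC)
    m=w>(int(w.max())+int(w.min()))/2;ys,xs=np.nonzero(m)
    return np.array([xs.min()+xs.max(),ys.min()+ys.max()])/2/S+[x0-.4,y0-.4],w.max(),np.ptp(xs)/S,np.ptp(ys)/S
for n,y in(("tens",168.5),("units",118.7)):
    b=box([580.7,y,96],7,7);print(n,b,ang(f,s,[b[0]],26,580.7))
for y in(195.3,142.3):
    b=box([580.7,y,98],4,5);print("post",b,plane(f,[b[0]],98,s))
E
```

```text
clock: 22.45
eef_pos: [581.5, 154.0, 267.0]
tcp_rot: [3.139, -0.001, 1.577]
contact_force: [0.2, 0.5, -0.3]
opening: -0.003
grasp_force: 0.0
clock: 22.75
eef_pos: [571.0, 164.1, 266.1]
tcp_rot: [3.141, 0.001, 1.574]
contact_force: [-0.7, 0.5, 0.6]
opening: -0.003
grasp_force: 0.0
[570.99877718 164.12530762 266.11326157] [-0.70420237  0.52178407  0.57970363]
tens (array([332.6, 175.1]), np.uint8(255), np.float64(11.5), np.float64(11.0)) [(np.float64(-0.3), np.float64(168.6))]
units (array([332.475, 222.85 ]), np.uint8(255), np.float64(11.75), np.float64(11.5)) [(np.float64(0.8), np.float64(118.8))]
post (array([332.85 , 147.475]), np.uint8(223), np.float64(3.5), np.float64(9.75)) [[580.38222341 195.56804799  98.        ]]
post (array([332.725, 201.475]), np.uint8(237), np.float64(3.25), np.float64(9.75)) [[580.96488622 142.39168348  98.        ]]
```

Both wheels are within about 1° of their marks, the button has been pressed and released, and the arm is clear.

```bash
python3 -c "
from rig import r
print(r.sign_off())"
```

```text
the job is handed in; nothing more can be done
None
```

The counter is set to 72, with both digits measured within about 1° of the index marks; the load button was pressed to its stop and released, and the job is handed in at about 23 s with the arm clear.

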